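Open a dust-tight tin in the bench hold-down

ROBOT

A 6-joint arm with a two-finger parallel gripper is mounted at the origin on the work surface. World frame = base frame: x ahead of the robot, y to its left, z up, the work surface at z = 0. Lengths are in m, angles in rad, forces in N, time in s.
With the tool pointing down it reaches from about 0.3 to 0.875 m from the base axis. Payload 6.4 kg.
Tool frame: the origin (TCP) lies midway between the tips of the shut fingers; the grasp point (between the pads) lies 19 mm behind it; z points along the fingers, y is the direction in which the jaws open and shut (so a half turn about z gives the same grasp; the last joint's range is limited). The gripper opens to 85 mm and grips with 20 to 120 N. Pads are 22 mm wide; open, the fingers measure 114 mm over their backs; the gripper's body (76 mm by 85 mm) begins 54 mm behind the grasp point. The pads swing forward as they close: fully open they stand 13 mm farther back than shut.
Start: joints at [-1.37, 0.181, 1.607, -0, 1.354, -0.206], TCP at [0.228, -0.528, 0.231] pointing down, gripper open.
Joint ranges: [-2.99, 2.99], [-0.89, 2.07], [0.3, 2.58], [-1.14, 4.28], [0, 2.63], [-3.12, 3.12]. Speed limits (rad/s): [2.57, 2.57, 3.01, 3.14, 3.14, 3.14].

INTERFACE

Orientations are given as a unit quaternion [w, x, y, z].
In Python, from bench import ctrl gives the robot as it stands. The module is installed in compiled form; this text tells all that it offers.
- The arm moves only by the tool arm_command, never from a script. Its argument "plan" is one flat list of numbers, 4 for each row, row after row: the shift along the tool's x, y, z in mm, then the turn about the tool's z in rad. A call has 1 to 20 rows; each row shifts and turns the commanded pose from where the row before left it, along the tool's axes as they then stand; what a row does not reach is not made up. A row lasts 1/10 s, in which the tool goes at most 50 mm and 8.59 degrees, less where a joint would pass 70% of its speed; a pose out of reach is approached as far as the arm can. A call is refused whole if a number of a shift passes 50 or a number of a turn 0.15, either way. A call with a gripper value outside its range is refused whole. "grip" is the opening, from 0 (shut) to 1 (fully open), set as the call begins (left out, the last holds). The fingers move at their own pace and stop on an object; the grip force is fixed at half the most. Time passes only in rows, so rows that do not move let the fingers close. It gives the time, the measured TCP pose, the force and the opening at its end, in the units of the state.
- ctrl.get_obs(): the state, without advancing time (a new reading comes with each control period).
- ctrl.camera(name): name is "scene" or "side" or "wrist"; returns a dict with "color" (420x560x3 uint8, red, green, blue), "camera_matrix" (3x3 intrinsics, pixels), "eye" and "attitude" of the camera in the world; the wrist camera has in their place "T_tool_cam" (4x4, takes a point from camera to tool coordinates, whose origin is the TCP and whose axes are the flange's). Camera axes: x right, y up, looking along -z (the intrinsics and any distortion apply to the point x, -y, -z); pixel columns grow to the right and rows downward; lengths in m; the calibration is good to about 2 mm. The wrist camera is an equidistant fisheye: a pixel r from the principal point sees the ray r / f radians off the axis. A picture is of the moment at which its call begins: read the wrist's pose just before it. There is no depth.
- ctrl.hand_in(): hands the job in, once; it reports no verdict.
The state is a dict: "time_s": time; "q": joint angles; "dq": joint speeds; "joint_efforts": joint torques, N m; "eef_pos": TCP position; "eef_rot": TCP orientation; "wrist_force": force on the tool from outside, world axes, zero at the start; "torque": the same for the moment, N m; "opening": opening from 0.0 (shut) to 1.0 (fully open).
Only numpy, scipy, OpenCV 4.12 (cv2) and the standard library are available. Lean on these libraries where they do the work, as an engineer would, in place of code of your own. Each camera call takes 0.05 s, during which the arm holds its last target. There are 200 camera calls.

TASK

Slide the closed tin along the bench, without lifting it off or tipping it, all the way home into the hold-down so that the rails trap its foot plate. Then draw the tight, deep lid straight up off the tin and set it down, open side down, in the middle of the rubber mat, without dropping it. The tin stays home in the hold-down with the coupling inside it, and the tape, jar and screwdriver are left where they are.

Things in the scene. Friction and masses are not known exactly. Their poses are not given: they have to be found in the camera images.
- tin: Lower part of the tin: grey steel box 86 x 52 mm (x, y), open top, rim 85 mm above the bench, on a dark steel foot plate 116 x 92 x 5 mm. Origin: centre of the plate's underside; z up. 0.3 to 0.5 kg, slides on the bench; either end may go into the holder first. Spring lugs in its long sides, near the rim, grip the lid with 9 to 15 N, more than the tin weighs: loose, it comes up with the lid.
- lid_center (a point): Centre (half-way up) of the lid: grey steel cap 95 x 61 x 71 mm (x, y, z), walls 3 mm, open below, 0.14 kg, axes parallel to the tin's. At the start fully down on the tin: this point 52.5 mm, top 88 mm, lower edge 17 mm above the bench. Can be gripped across its 61 mm (y); held so, the closed tin can be slid and turned. Off after 68 mm of upward travel; clearance 1.5 mm a side.
- holder: Hold-down fixed to the bench: two lipped steel rails, stop at its +x end, flared mouth at -x. Origin: on the bench, where the tin's origin lies when fully home; the tin goes in along +x, x axes parallel. Channel 98 mm wide; lips 38 mm either side of the centre line, 8 to 14 mm above the bench, from x = -50 to 58 mm; flared guides to x = -82 mm; 136 mm wide overall. Stop face at x = 58 mm.
- mat: Black rubber mat 170 x 150 x 4 mm (x, y, z), fixed on the bench. Origin: centre of its underside; its top is 4 mm above the bench.
- coupling: Aluminium coupling lying inside the tin: a round flange of 36 mm diameter with a pyramid head, 34 mm high, 0.06 kg. Origin: centre of its underside, on the foot plate (5 mm above the bench). It may slide about inside the tin.
- tape: Bystander: roll of tape, 90 mm diameter, 25 mm high; origin at the centre of its underside.
- glue: Bystander: white jar, 56 mm diameter, 85 mm high; origin at the centre of its underside.
- driver: Bystander: screwdriver 170 mm long, lying on the bench; x along its length.
Things that resemble listed ones, but are neither listed nor needed, are in the scene too. Leave any yellow look-alike of the part that bears lid_center alone.

How it is judged:
On the way, in this order (a step that is already met when the one before it is completed fails the run):
1. the tin, lid still fully on, is home in the hold-down (x of tin in the frame of holder between -0.008 and 0.008 m and y of tin in the frame of holder between -0.008 and 0.008 m and angle between the x axis of tin and the x axis of holder, either way round below 0.12 rad and z of lid_center in the frame of tin below 0.0605 m), for 0.2 s.
2. the lid is drawn clear above the rim while the tin stays home (x of tin in the frame of holder between -0.008 and 0.008 m and y of tin in the frame of holder between -0.008 and 0.008 m and angle between the x axis of tin and the x axis of holder, either way round below 0.12 rad and z of lid_center in the frame of tin above 0.1225 m), for 0.2 s.
At the end, for the whole second after the job is handed in: The lid stands at rest, open side down and upright (within 0.1 rad), on the mat with its centre within 40 mm of the mat's centre; the tin is home in the hold-down (within 8 mm of the home position along and across, within 0.12 rad of its direction), upright and at rest, with the coupling inside it (horizontal distance between lid_center and mat below 0.04 m and angle between each of lid_center, tin's own z axis and vertical below 0.1 rad and height (world z) of lid_center below 0.046 m and linear speed of each of tin, lid below 0.02 m/s and x of tin in the frame of holder between -0.008 and 0.008 m and y of tin in the frame of holder between -0.008 and 0.008 m and angle between the x axis of tin and the x axis of holder, either way round below 0.12 rad and x of coupling in the frame of tin between -0.04 and 0.04 m and y of coupling in the frame of tin between -0.025 and 0.025 m and z of coupling in the frame of tin between -0.005 and 0.04 m); the robot touches nothing.
It fails at once if the tin is lifted more than 25 mm off the bench (height (world z) of tin above 0.025 m).
It fails at once if the tin is tipped more than 0.3 rad (angle between tin's own z axis and vertical above 0.3 rad).
It fails at once if the lid, off the tin, is let go in the air (its edge more than 20 mm above the mat) (contact force between the fingers and lid below 0.05 N and height (world z) of lid_center above 0.0595 m and horizontal distance between lid_center and tin above 0.06 m).
It fails at once if the tape, the jar or the screwdriver is moved more than 30 mm (distance of any of tape, glue, driver from where it was at the start of the episode above 0.03 m).
It also fails if it takes over 64 s, if anything falls off the work surface, if the arm or the gripper's body presses on something with over 40 N, if the wrist force passes 120 N, or if a joint passes its speed limit or range.

## Working session

There is one attempt and no reset: what is moved stays moved. The work goes in short steps, Python scripts to look and compute and a tool call to move; the robot and the scene stay as the last step left them, time stands still between calls to the robot, and variables do not carry over. Pictures are saved under pics/ and viewed, about 8 in all and at most 12, crops included, and the job is handed in when it is done.

Besides the shell and the picture viewer there is one more tool, called after "Emit:" by a JSON object that holds its "name" and its "arguments". arm_command: Moves the arm, as the interface text tells. Its arguments: {"type":"object","properties":{"plan":{"type":"array","items":{"type":"number"}},"grip":{"type":"number"}},"required":["plan"]}

```bash
mkdir -p pics
cat > h.py <<'E'
import numpy as np, cv2
from scipy.spatial.transform import Rotation as R
from bench import ctrl
def rot(a):
    a=np.array(a,float)
    return a if a.shape==(3,3) else R.from_quat(a[[1,2,3,0]]).as_matrix()
def snap(n,f):
    o=ctrl.get_obs(); c=ctrl.camera(n); cv2.imwrite('pics/'+f,c['color'][:,:,::-1])
    c.pop('color'); c['obs']=o; np.save('pics/'+f+'.npy',c,allow_pickle=True); return c
def pose(c):
    K=np.array(c['camera_matrix'])
    if 'eye' in c: return K,np.array(c['eye']),rot(c['attitude'])
    o=c['obs'];Rt=rot(o['eef_rot']);T=np.array(c['T_tool_cam'])
    return K,Rt@T[:3,3]+np.array(o['eef_pos']),Rt@T[:3,:3]
def pix(f,pts,z):
    c=np.load('pics/'+f+'.npy',allow_pickle=True).item();K,e,A=pose(c);out=[]
    for u,v in pts:
        a=(u-K[0,2])/K[0,0];b=(v-K[1,2])/K[1,1]
        if 'eye' in c: d=np.array([a,-b,-1])
        else:
            r=np.hypot(a,b)+1e-12; d=np.array([a/r*np.sin(r),-b/r*np.sin(r),-np.cos(r)])
        d=A@d; out.append((e+d*(z-e[2])/d[2])[:2])
    return np.round(out,4)
def proj(f,P):
    c=np.load('pics/'+f+'.npy',allow_pickle=True).item();K,e,A=pose(c)
    p=(np.atleast_2d(P)-e)@A; x,y,z=p[:,0],-p[:,1],-p[:,2]
    if 'eye' in c: u,v=x/z,y/z
    else:
        n=np.hypot(x,y)+1e-12;t=np.arctan2(n,z);u,v=x/n*t,y/n*t
    return np.c_[K[0,0]*u+K[0,2],K[1,1]*v+K[1,2]]
E
python3 - <<'E'
from h import *
print({k:np.round(v,3).tolist() for k,v in ctrl.get_obs().items()})
ims=[]
for n in['scene','side','wrist']:
    c=snap(n,n+'0.png'); print(n,{k:np.round(v,3).tolist() for k,v in c.items() if k!='obs'})
E
```

```text
{'time_s': 0.0, 'q': [-1.37, 0.182, 1.608, -0.0, 1.354, -0.206], 'dq': [-0.001, 0.001, 0.001, -0.002, 0.0, 0.0], 'joint_efforts': [-0.001, -44.488, -35.133, -0.0, 0.009, -0.0], 'eef_pos': [0.227, -0.528, 0.23], 'eef_rot': [-0.001, 0.979, 0.202, -0.0], 'wrist_force': [-0.328, 0.298, 0.736], 'torque': [-0.004, -0.029, -0.043], 'opening': 0.999}
scene {'camera_matrix': [[462.274, 0.0, 282.243], [0.0, 462.274, 219.007], [0.0, 0.0, 1.0]], 'eye': [1.117, 0.433, 0.964], 'attitude': [0.403, 0.143, 0.286, 0.857]}
side {'camera_matrix': [[389.786, 0.0, 279.818], [0.0, 389.786, 211.876], [0.0, 0.0, 1.0]], 'eye': [0.452, -0.817, 0.548], 'attitude': [0.865, 0.499, -0.033, -0.053]}
wrist {'camera_matrix': [[325.192, 0.0, 285.526], [0.0, 325.192, 211.693], [0.0, 0.0, 1.0]], 'T_tool_cam': [[0.0, 0.957, 0.289, 0.073], [1.0, -0.0, 0.0, 0.001], [0.001, 0.289, -0.957, -0.143], [0.0, 0.0, 0.0, 1.0]]}
```

View pics/scene0.png

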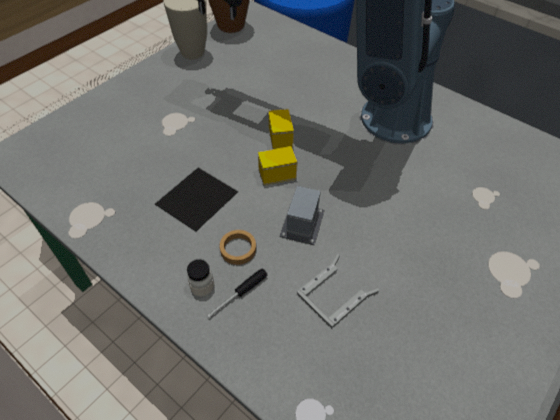

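View pics/side0.png

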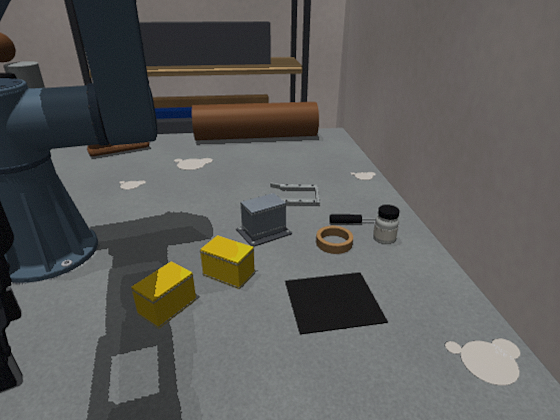

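The scene picture shows the grey lidded tin at (303,213) and the holder at about (335,292), with its mouth toward the tin and upper right. The mat is at (197,198), tape (238,246), jar (200,278) and driver (240,293). There are three lid-like boxes: two yellow ones at (281,128) and (278,165), and the grey one at (303,213). Only the grey one fits, being on the foot plate. The enlarged crop below is to confirm that.

Run:
```python
from h import *
a=cv2.imread('pics/scene0.png')[175:335,255:395]
cv2.imwrite('pics/c1.png',cv2.resize(a,None,fx=5,fy=5,interpolation=cv2.INTER_CUBIC)[:800])
a=cv2.imread('pics/scene0.png')[180:330,270:390]
cv2.imwrite('pics/c1.png',cv2.resize(a,None,fx=4,fy=4,interpolation=cv2.INTER_CUBIC))
print(pix('scene0.png',[(155,202),(198,168),(238,191),(197,230)],.004))
```

```text
[[ 0.7172 -0.3154]
 [ 0.5559 -0.3174]
 [ 0.5462 -0.1724]
 [ 0.7101 -0.1634]]
```

View pics/c1.png

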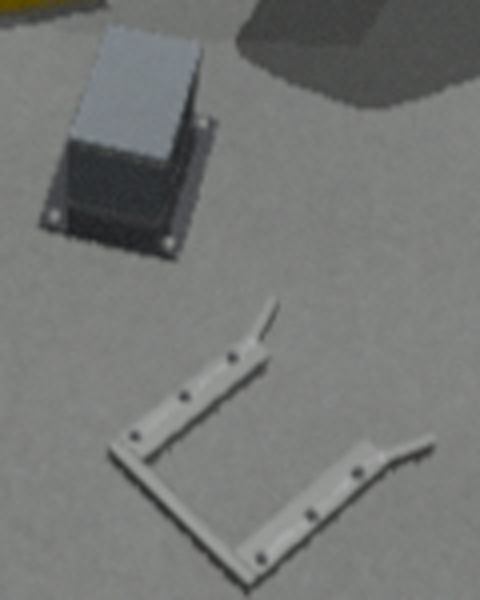

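The crop confirms the grey lid on the dark foot plate with screws. Its top corners are at crop pixels (108,28), (202,43), (170,158) and (68,138). The holder's stop is at lower left, (108,450) to (250,590), and its mouth opens to the upper right.

Run:
```python
from h import *
f=lambda p:[(x/4+270-.4,y/4+180-.4) for x,y in p]
L=pix('scene0.png',f([(108,28),(202,43),(170,158),(68,138)]),.088)
print(L,L.mean(0)); 
for i in range(4): d=L[(i+1)%4]-L[i]; print(np.hypot(*d),np.degrees(np.arctan2(d[1],d[0])))
P=pix('scene0.png',f([(40,226),(176,260),(214,118)]),.005);print(P,(P[0]+P[2])/2, np.degrees(np.arctan2(*(P[2]-P[1])[::-1])))
H=pix('scene0.png',f([(108,447),(252,583),(275,298),(435,435),(135,436),(233,358),(262,558),(358,473)]),.014);print(H)
for a,b in[(0,1),(2,3),(4,5),(6,7)]: d=H[b]-H[a]; print(np.hypot(*d),np.degrees(np.arctan2(d[1],d[0])))
```

```text
[[ 0.4906 -0.0167]
 [ 0.4624  0.036 ]
 [ 0.5476  0.0753]
 [ 0.5749  0.0192]] [0.518875 0.02845 ]
0.059770644968914294 118.15142999318927
0.09382712827322384 24.762345620515568
0.06238990302925627 -64.05100873132125
0.09162586970937846 -156.9327839296945
[[0.5899 0.0109]
 [0.5552 0.0927]
 [0.4481 0.0436]] [0.519   0.02725] -155.3709091782149
[[0.6899 0.1442]
 [0.7051 0.2572]
 [0.544  0.1593]
 [0.5619 0.2855]
 [0.6742 0.1518]
 [0.5951 0.1646]
 [0.6894 0.2528]
 [0.6112 0.2647]]
0.11401771792138271 82.33894217232474
0.1274631319244902 81.9271107651413
0.08012895856056042 170.80804979592247
0.07910025284409657 171.34745820888529
```

Emit:
{"name": "arm_command", "arguments": {"plan": [20,-16,0,0,36,-29,0,0,36,-29,0,0,36,-29,0,0,36,-29,0,0,36,-29,0,0,36,-29,0,0,36,-29,0,0,36,-29,0,0,36,-29,0,0,36,-29,0,0,36,-29,0,0,36,-29,0,0,36,-29,0,-0.02,0,0,0,0,0,0,0,0], "grip": 1}}

```text
time_s: 1.75
eef_pos: [0.52, 0.027, 0.2307]
eef_rot: [-0.0, 0.977, 0.213, -0.001]
wrist_force: [0.2, 0.1, 0.1]
opening: 0.998
```

Run:
```python
from h import *
c=snap('wrist','w1.png');o=c['obs'];print(o['time_s'],np.round(o['eef_pos'],4),np.round(o['eef_rot'],4))
cv2.imwrite('pics/w1b.png',cv2.resize(cv2.imread('pics/w1.png'),(784,588),interpolation=cv2.INTER_CUBIC))
```

```text
1.75 [0.52   0.027  0.2307] [-1.000e-04  9.770e-01  2.131e-01 -6.000e-04]
```

View pics/w1b.png

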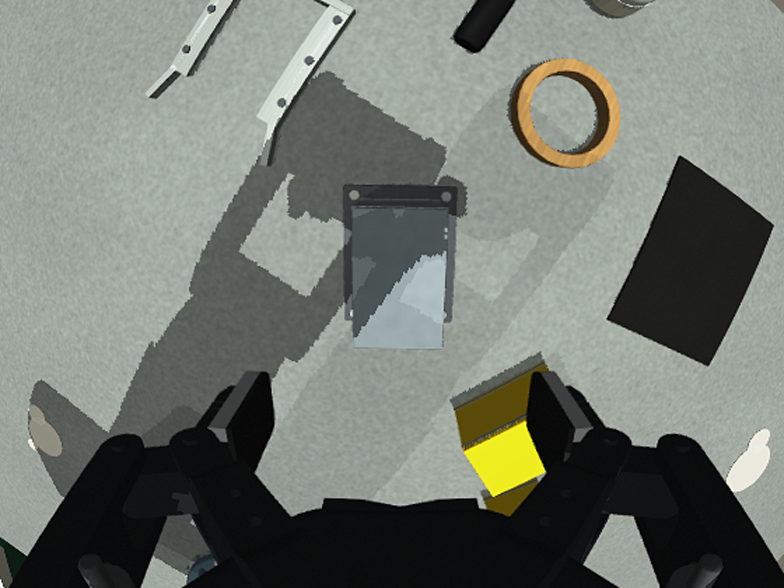

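The wrist view shows the lid top at (352,208), (448,208), (443,348) and (354,348), square to the jaws. The holder's mouth is at upper left, with flare tips at (152,96) and (268,163). The mat is at right, with corners (680,156), (773,226), (708,365) and (608,319).

Run:
```python
from h import *
f=lambda p:[(x/1.4,y/1.4) for x,y in p]
L=pix('w1.png',f([(352,208),(448,208),(443,348),(354,348)]),.088);print(L,L.mean(0))
for i in range(4): d=L[(i+1)%4]-L[i]; print(np.hypot(*d),np.degrees(np.arctan2(d[1],d[0])))
H=pix('w1.png',f([(152,96),(268,160),(186,49),(212,8),(281,102),(309,60),(337,19)]),.014);print(H)
d=H[6]-H[4];print(np.degrees(np.arctan2(d[1],d[0])))
M=pix('w1.png',f([(680,156),(773,226),(708,365),(608,319)]),.004);print(M,M.mean(0))
T=pix('w1.png',f([(511,110),(620,115),(566,58),(570,167)]),.02);print(T)
```

```text
[[ 0.5487  0.072 ]
 [ 0.5739  0.0171]
 [ 0.4872 -0.0218]
 [ 0.4618  0.0335]] [0.5179 0.0252]
0.060407367100379396 -65.34410125591839
0.09502683831423621 -155.8354859278502
0.06085433427456094 114.66992635538493
0.09504662013980295 23.895161415070366
[[0.5625 0.2786]
 [0.5477 0.1544]
 [0.6101 0.2639]
 [0.6505 0.2572]
 [0.5948 0.1633]
 [0.6345 0.1566]
 [0.6744 0.1508]]
-8.924569000921446
[[ 0.7132 -0.1666]
 [ 0.7199 -0.3157]
 [ 0.5532 -0.3235]
 [ 0.5458 -0.175 ]] [ 0.633025 -0.2452  ]
[[ 0.6628 -0.0036]
 [ 0.7068 -0.0878]
 [ 0.7251 -0.0258]
 [ 0.6451 -0.067 ]]
```

Emit:
{"name": "arm_command", "arguments": {"plan": [-2,0,20,0,0,0,30,0,0,0,30,0,0,0,30,0,0,0,30,0,0,0,20,0,0,0,15,0,0,0,10,0,0,0,0,0]}}

```text
time_s: 2.7
eef_pos: [0.5171, 0.0241, 0.0452]
eef_rot: [-0.0, 0.978, 0.211, -0.001]
wrist_force: [-0.4, -0.1, 0.2]
opening: 1.004
```

Emit:
{"name": "arm_command", "arguments": {"plan": [0,0,0,0,0,0,0,0,0,0,0,0,0,0,0,0,0,0,0,0,0,0,0,0,0,0,0,0,0,0,0,0], "grip": 0}}

```text
time_s: 3.5
eef_pos: [0.5192, 0.025, 0.0476]
eef_rot: [0.0, 0.977, 0.212, 0.001]
wrist_force: [-2.8, 0.5, 5.9]
opening: 0.706
```

Emit:
{"name": "arm_command", "arguments": {"plan": [0,0,-2,0,0,0,0,0]}}

```text
time_s: 3.7
eef_pos: [0.5179, 0.0252, 0.048]
eef_rot: [-0.0, 0.977, 0.212, -0.0]
wrist_force: [-1.1, -0.7, -6.6]
opening: 0.71
```

Emit:
{"name": "arm_command", "arguments": {"plan": [-2.4,-15.5,0,0.0725,-3.5,-15.3,0,0.0725,-4.6,-15,0,0.0725,-5.7,-14.6,0,0.0725]}}

```text
time_s: 4.1
eef_pos: [0.4832, 0.078, 0.0478]
eef_rot: [-0.0, 0.998, 0.067, -0.0]
wrist_force: [0.3, -0.2, -5.0]
opening: 0.703
```

Emit:
{"name": "arm_command", "arguments": {"plan": [-6.7,-14.2,0.5,0.0725,-7.7,-13.6,0.3,0.0725,-8.7,-13,0,0.0725,-9.6,-12.4,0,0.0725,0,0,0,0]}}

```text
time_s: 4.6
eef_pos: [0.4487, 0.1311, 0.0477]
eef_rot: [-0.0, 0.997, -0.076, -0.0]
wrist_force: [-4.6, 1.8, 3.6]
opening: 0.707
```

Emit:
{"name": "arm_command", "arguments": {"plan": [2,-17.7,0,0,2,-17.7,0,0,2,-17.7,0,0,2,-17.7,0,0,2,-17.7,0,0,2,-17.7,0,0,0,0,0,0]}}

```text
time_s: 5.3
eef_pos: [0.4792, 0.2345, 0.0479]
eef_rot: [-0.001, 0.997, -0.075, 0.001]
wrist_force: [1.3, 4.4, 0.9]
opening: 0.705
```

Run:
```python
from h import *
c=snap('wrist','w2.png');o=c['obs'];print(o['time_s'],np.round(o['eef_pos'],4),np.round(o['eef_rot'],4),2*np.degrees(np.arctan2(o['eef_rot'][2],o['eef_rot'][1])),o['wrist_force'])
cv2.imwrite('pics/w2b.png',cv2.resize(cv2.imread('pics/w2.png'),(784,588),interpolation=cv2.INTER_CUBIC))
```

```text
5.3 [0.4792 0.2345 0.0479] [-8.000e-04  9.972e-01 -7.510e-02  1.100e-03] -8.611991412348985 [1.29187008 4.40152704 0.90043413]
```

View pics/w2b.png

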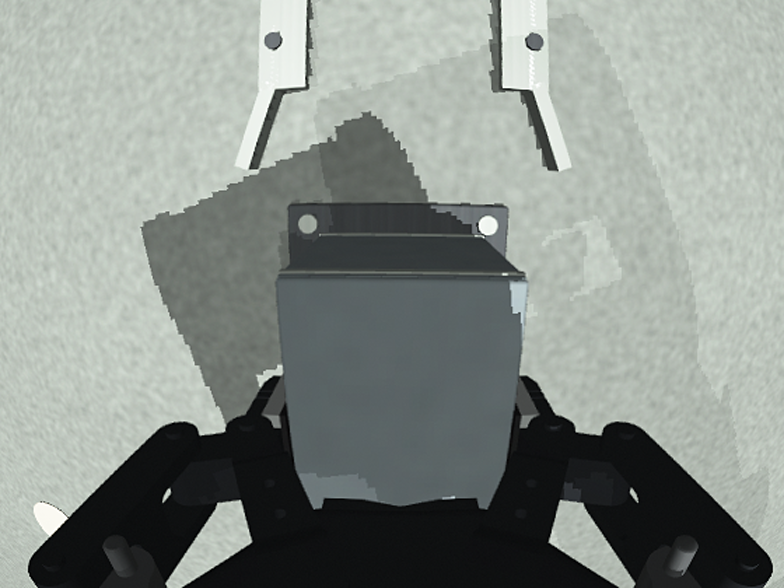

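The tin's foot plate front edge is at (288,205) to (508,205), square to the rails. The flare tips are at (243,168) and (562,169), and the rail screws at (273,41) and (534,41). The tin is nearly centred in front of the mouth.

Run:
```python
from h import *
f=lambda p:[(x/1.4,y/1.4) for x,y in p]
o=np.load('pics/w2.png.npy',allow_pickle=True).item()['obs'];X=rot(o['eef_rot'])[:2,:2];e=np.array(o['eef_pos'])[:2]
t=lambda p,z:np.round((pix('w2.png',f(p),z)-e)@X*1000,1)
print('plate',t([(288,205),(508,205)],.005))
print('holder tips/screws/lip ends',t([(237,168),(570,169),(273,41),(534,41),(275,88),(309,89),(493,90),(540,90)],.014))
```

```text
plate [[ 57.5 -45.4]
 [ 57.5  46.1]]
holder tips/screws/lip ends [[ 74.2 -64.1]
 [ 74.1  69.5]
 [125.3 -48.6]
 [125.7  54. ]
 [105.5 -47.6]
 [104.1 -33.9]
 [103.8  37. ]
 [105.3  56.1]]
```

Emit:
{"name": "arm_command", "arguments": {"plan": [8,1.2,0,0,12,1.1,0,0,12,0,0,0,12,0,0,0,12,0,0,0,12,0,0,0,12,0,0,0,10,0,0,0,0,0,0,0]}}

```text
time_s: 6.25
eef_pos: [0.5672, 0.2159, 0.0477]
eef_rot: [-0.0, 0.997, -0.077, 0.0]
wrist_force: [1.5, 0.3, 1.3]
opening: 0.704
```

Emit:
{"name": "arm_command", "arguments": {"plan": [10,0,0,0,10,0,0,0,10,0,0,0,10,0,0,0,10,0,0,0,6,0,0,0,4,0,0,0,0,0,0,0]}}

```text
time_s: 7.05
eef_pos: [0.6252, 0.2072, 0.0477]
eef_rot: [0.0, 0.997, -0.076, -0.001]
wrist_force: [-3.0, -0.1, 4.2]
opening: 0.709
```

Emit:
{"name": "arm_command", "arguments": {"plan": [2,0,0,0,2,0,0,0,2,0,0,0,0,0,0,0]}}

```text
time_s: 7.45
eef_pos: [0.6305, 0.2066, 0.0477]
eef_rot: [0.0, 0.997, -0.076, -0.001]
wrist_force: [-5.7, 1.0, 6.9]
opening: 0.702
```

Emit:
{"name": "arm_command", "arguments": {"plan": [2,0,0,0,0,0,0,0]}}

```text
time_s: 7.65
eef_pos: [0.6322, 0.2064, 0.0478]
eef_rot: [0.0, 0.997, -0.076, -0.001]
wrist_force: [-7.5, 0.6, 7.3]
opening: 0.708
```

Emit:
{"name": "arm_command", "arguments": {"plan": [2,0,0,0,0,0,0,0]}}

```text
time_s: 7.85
eef_pos: [0.6326, 0.2063, 0.048]
eef_rot: [0.0, 0.997, -0.076, -0.003]
wrist_force: [-14.6, 0.2, 14.5]
opening: 0.707
```

Emit:
{"name": "arm_command", "arguments": {"plan": [2,0,0,0,0,0,0,0]}}

```text
time_s: 8.05
eef_pos: [0.6333, 0.2062, 0.0482]
eef_rot: [0.001, 0.997, -0.076, -0.004]
wrist_force: [-19.8, -0.2, 20.0]
opening: 0.707
```

Emit:
{"name": "arm_command", "arguments": {"plan": [-3,0,-1,0,0,0,0,0,0,0,0,0]}}

```text
time_s: 8.35
eef_pos: [0.6329, 0.2062, 0.048]
eef_rot: [0.0, 0.997, -0.076, -0.002]
wrist_force: [-7.6, 0.7, 3.8]
opening: 0.706
```

Run:
```python
from h import *
c=snap('wrist','w3.png');o=c['obs'];print(o['time_s'],np.round(o['eef_pos'],4),o['wrist_force'])
cv2.imwrite('pics/w3b.png',cv2.resize(cv2.imread('pics/w3.png'),(784,588),interpolation=cv2.INTER_CUBIC))
```

```text
8.35 [0.6329 0.2062 0.048 ] [-7.59202767  0.74108719  3.84477106]
```

View pics/w3b.png

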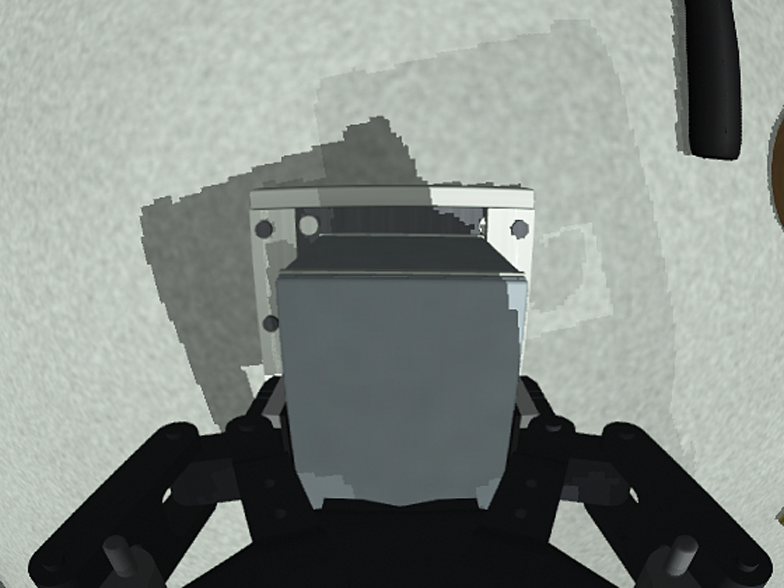

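The foot plate sits against the stop (205 vs the stop at about 200), under both lips and about 3 mm toward the right rail, which is within tolerance. It is home, so I draw the lid off now.

Emit:
{"name": "arm_command", "arguments": {"plan": [-1,-1,0,0,0,0,-4,0,0,0,-6,0,0,0,-8,0,0,0,-8,0,0,0,-8,0]}}

```text
time_s: 9.0
eef_pos: [0.6328, 0.2075, 0.0822]
eef_rot: [0.0, 0.997, -0.077, -0.001]
wrist_force: [-0.4, -0.6, -14.3]
opening: 0.703
```

Emit:
{"name": "arm_command", "arguments": {"plan": [0,0,-8,0,0,0,-8,0,0,0,-8,0,0,0,-8,0,0,0,-8,0,0,0,-8,0,0,0,0,0,0,0,0,0,0,0,0,0]}}

```text
time_s: 9.9
eef_pos: [0.6335, 0.2077, 0.1302]
eef_rot: [0.0, 0.997, -0.077, -0.0]
wrist_force: [-0.3, -0.8, -1.5]
opening: 0.705
```

Emit:
{"name": "arm_command", "arguments": {"plan": [0,0,-20,0,0,0,-20,0,2,12,-10,0,4,24,0,0,5,32,0,0,5,32,0,0,5,32,0,0,5,32,0,0,5,32,0,0,5,32,0,0,5,32,0,0,5,32,0,0,5,32,0,0,5,32,0,0,5,32,0,0,4,28,0,0,3,20,0,0,2,10,0,0,0,0,0,0]}}

```text
time_s: 11.8
eef_pos: [0.6345, -0.2449, 0.18]
eef_rot: [-0.0, 0.997, -0.077, -0.0]
wrist_force: [-0.2, 0.2, -1.0]
opening: 0.703
```

Run:
```python
from h import *
c=snap('scene','s4.png');o=c['obs'];print(o['time_s'],np.round(o['eef_pos'],4),np.round(o['eef_rot'],4),o['wrist_force'],o['opening'])
a=cv2.imread('pics/s4.png')[120:345,100:400]
cv2.imwrite('pics/s4b.png',cv2.resize(a,(780,585),interpolation=cv2.INTER_CUBIC))
```

```text
11.8 [ 0.6345 -0.2449  0.18  ] [-1.00e-04  9.97e-01 -7.74e-02 -2.00e-04] [-0.21834661  0.23561819 -1.01701351] 0.7033440508885543
```

View pics/s4b.png

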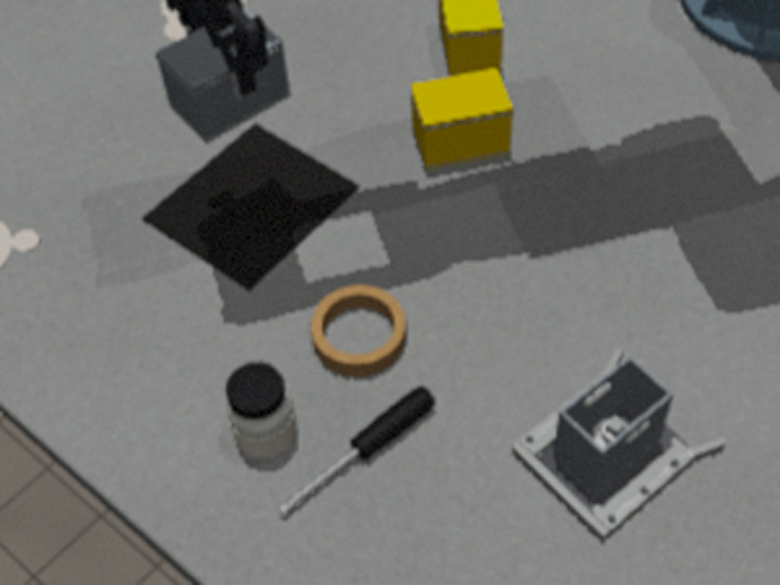

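The tin stands open and home in the hold-down, with the coupling inside at (610,430), and the lid is held above the mat. Next I lower it about 145 mm.

Emit:
{"name": "arm_command", "arguments": {"plan": [0,0,15,0,0,0,25,0,0,0,30,0,0,0,30,0,0,0,20,0,0,0,12,0,0,0,6,0,0,0,3,0,0,0,0,0,0,0,0,0]}}

```text
time_s: 12.85
eef_pos: [0.6356, -0.2441, 0.0408]
eef_rot: [0.0, 0.997, -0.076, 0.001]
wrist_force: [0.6, 0.8, -0.9]
opening: 0.709
```

Emit:
{"name": "arm_command", "arguments": {"plan": [0,0,2,0,0,0,2,0,0,0,0,0]}}

```text
time_s: 13.15
eef_pos: [0.6347, -0.2437, 0.0354]
eef_rot: [-0.0, 0.997, -0.077, -0.0]
wrist_force: [-0.1, 0.6, -1.0]
opening: 0.703
```

Emit:
{"name": "arm_command", "arguments": {"plan": [0,0,1,0,0,0,0,0]}}

```text
time_s: 13.35
eef_pos: [0.6349, -0.2438, 0.0347]
eef_rot: [0.0, 0.997, -0.077, 0.0]
wrist_force: [-1.2, 0.3, 1.5]
opening: 0.707
```

Emit:
{"name": "arm_command", "arguments": {"plan": [0,0,1,0,0,0,0,0]}}

```text
time_s: 13.55
eef_pos: [0.6349, -0.2438, 0.0347]
eef_rot: [0.0, 0.997, -0.076, -0.0]
wrist_force: [-4.6, 2.1, 7.1]
opening: 0.706
```

Contact with the mat. I release and withdraw straight up.

Emit:
{"name": "arm_command", "arguments": {"plan": [0,0,0,0,0,0,0,0,0,0,0,0,0,0,0,0,0,0,0,0,0,0,0,0,0,0,0,0,0,0,0,0], "grip": 1}}

```text
time_s: 14.35
eef_pos: [0.6348, -0.2437, 0.0335]
eef_rot: [-0.0, 0.997, -0.077, 0.0]
wrist_force: [-0.0, 0.5, 0.5]
opening: 0.994
```

Emit:
{"name": "arm_command", "arguments": {"plan": [0,0,-10,0,0,0,-20,0,0,0,-30,0,0,0,-40,0,0,0,-40,0,0,0,-40,0,0,0,-20,0,0,0,0,0,0,0,0,0]}}

```text
time_s: 15.25
eef_pos: [0.6348, -0.2437, 0.2339]
eef_rot: [0.0, 0.997, -0.077, 0.0]
wrist_force: [0.4, 0.5, -0.5]
opening: 1.001
```

Run:
```python
from h import *
c=snap('scene','s5.png');o=c['obs'];print(o['time_s'],np.round(o['eef_pos'],4),o['wrist_force'],o['opening'])
a=cv2.imread('pics/s5.png')[120:345,100:400]
cv2.imwrite('pics/s5b.png',cv2.resize(a,(780,585),interpolation=cv2.INTER_CUBIC))
a=np.abs(cv2.imread('pics/s5.png').astype(int)-cv2.imread('pics/s4.png')).max(2)[255:345,280:400]>30; print('changed px at tin',a.sum())
```

```text
15.25 [ 0.6348 -0.2437  0.2339] [ 0.38363936  0.49165986 -0.4657069 ] 1.000692775521526
changed px at tin 0
```

View pics/s5b.png

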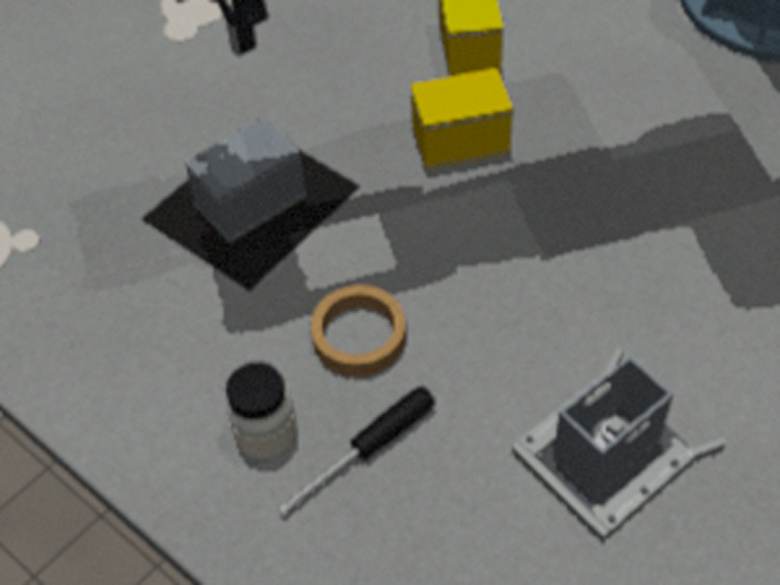

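The lid stands upright on the middle of the mat at (248,180). The tin is home with the coupling inside, and the bystanders are unmoved.

```bash
python3 -c "
from bench import ctrl
print(ctrl.hand_in())"
```

```text
the job is handed in; nothing more can be done
None
```

The job is done and handed in at about 15 s of the 64 s allowed; `hand_in` reports no verdict.

- **What I did:** I gripped the grey lid, turned the closed tin about 33° and slid it into the hold-down until it met the stop. I then drew the lid straight up, carried it to the mat, lowered it to contact, released it and withdrew.
- **Tin:** the travel matched the measured 156 mm, and the push force rose to about 20 N at the stop. The wrist view showed the foot plate under both lips, about 3 mm toward one rail, within the 8 mm tolerance. In the final picture it is home and open, with the coupling inside.
- **Lid:** it stands upright, within a few mm of the mat's centre by the release position (0.635, -0.244) against the measured centre of about (0.633, -0.245). The gripper is clear, about 150 mm above it.
- **Bystanders:** the tape, jar and screwdriver look unmoved in the last picture; I did not measure them.
- **Disagreement:** in the first few rows of the slide, the wrist carried about the tin's weight (-5 to -6.6 N) at less than 1 mm of rise. The tin may have been just off the bench briefly. I lowered the tool slightly and the force turned positive again.

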